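# Take the handed hub cap off a weld scanner's drive wheel

## Task

Unscrew the steel hub cap from the drive wheel of the weld scanner clamped on its side, so that the hub under it can be checked. The scanner's two sides have opposite threads and nobody marked which side is up, so try the cap one way and, if it is stopped, the other way; it comes free in about a fifth of a turn. Finish while still holding the cap in the gripper, upright and still, about 10 cm straight above its hub, and leave the other things on the bench where they are.

Things in the scene. Friction and masses are not known exactly. Their poses are not given: they have to be found in the camera images.
- hub (a point): On the fixed scanner: centre of the steel shoulder (66 mm across) on the drive wheel that the cap's skirt rests on, 137 mm above the bench. Axes: z up along the wheel's axis, y along the scanner towards the other wheel. The 96 mm wheel's face is 3 mm lower. Inside the cap a fixed steel neck with thread ridges stands on the shoulder: 48 mm across, 16 mm high.
- cap_grip (a point): Centre, half-way up, of the round knurled grip on top of the steel hub cap: 40 mm across, 26 mm high, so it reaches 13 mm above and below this point, down to the flat top of the wider skirt. On the cap's axis, 35 mm above the skirt's lower rim; z up, x along the dark coin slot in the top. At the start x is within 3 degrees of the hub's x.
- cap: The hub cap, 0.24 to 0.38 kg, screwed home: round skirt 60 mm across, 22 mm high, open below, grip on top; origin on its axis at the skirt's lower rim. The tightening way it meets a hard stop within 6 degrees. The loosening way it runs freely, staying down on the shoulder; from 54 to 73 degrees it lifts straight off; there a second stop (ease back a little if pressed against it).
- scanner: The scanner in its plywood cradle, fixed to the bench; origin on the bench under the drive wheel's axis, z up, y along the scanner. It reaches 55 mm to -y, 235 mm to +y and 80 mm either way in x. Loosening is counter-clockwise from above in some runs, clockwise in others; nothing outside shows which. Against a stop the fingers slip on the round grip.
- rear_cover (a point): Top centre of the flat black screwed-on cover (66 mm across, no grip) of the scanner's other upper wheel, 165 mm from the hub and 157 mm above the bench. Not the cap; it stays on.
- tyre_center (a point): Centre of a spare rubber tyre lying flat: ring 96 mm across, 26 mm high. Leave alone.
- step_block_center (a point): Steel stair-shaped calibration block, 100 x 30 mm, up to 32 mm high; this point lies 10 mm above the bench at the middle of its length. Leave alone.
- probe_center (a point): Small ultrasonic probe on a clear wedge, 32 x 20 mm, 34 mm high; point at half height. Leave alone.
Things that resemble listed ones, but are neither listed nor needed, are in the scene too. What is shaped like the cap but yellow is not meant.

How it is judged:
By the outcome, as a careful person would: the job done as asked, in the order asked, and still so for the second after the job is handed in, while the arm keeps its last pose, push and grip.
It also fails if it takes over 48 s, if anything falls off the work surface, if the arm or the gripper's body presses on something with over 40 N, if the wrist force passes 120 N, or if a joint passes its speed limit or range.

## Robot

A 6-joint arm with a two-finger parallel gripper is mounted at the origin on the work surface. World frame = base frame: x ahead of the robot, y to its left, z up, the work surface at z = 0. Lengths are in m, angles in rad, forces in N, time in s.
With the tool pointing down it reaches from about 0.375 to 0.9 m from the base axis. Payload 3.1 kg.
Tool frame: the origin (TCP) lies on the front face of the gripper's body, between the roots of the fingers; the fingertips stand 73 mm ahead of it and the grasp point (between the pads) lies 54 mm ahead of it (manip.tips_ahead is the distance from the TCP to the fingertips, in m); z points along the fingers, y is the line along which they close (so a half turn about z gives the same grasp; the last joint's range is limited). The gripper opens to 85 mm and grips with 20 to 120 N. Pads are 22 mm wide; open, the fingers measure 114 mm over their backs; the gripper's body (76 mm by 85 mm) begins 54 mm behind the grasp point. The pads swing forward as they close: fully open they stand 13 mm farther back than shut.
Start: joints at [-1.431, 0.527, 1.433, -0, 1.181, -0.178], TCP at [0.196, -0.593, 0.304] pointing down, gripper open.
Joint ranges: [-3.08, 3.08], [-0.75, 2.2], [0.22, 2.44], [-1.43, 4.57], [0, 2.65], [-2.85, 2.85]. Speed limits (rad/s): [2.79, 2.79, 3.14, 3.14, 3.14, 3.14].

## Interface

Orientations are given as a unit quaternion [x, y, z, w].
In Python, from station import sense, eyes, workorder, manip gives the robot as it stands.
- The arm moves only by the shell command python3 -m inch 'ROWS' [OPENING] [FORCE]. ROWS is JSON, a list of rows, each an object of numbers: "dx", "dy", "dz": the shift along the tool's x, y, z in cm; "wx", "wy", "wz": the turn, a rotation vector about the tool's x, y, z in degrees. In form: [{"dx": .., "dy": .., "dz": .., "wx": .., "wy": .., "wz": ..}, ...]. A call has 1 to 10 rows; each row shifts and turns the commanded pose from where the row before left it, along the tool's axes as they then stand; what a row does not reach is not made up. A row lasts 1/8 s, in which the tool goes at most 62.5 mm and 10.7 degrees, less where a joint would pass 70% of its speed; a pose out of reach is approached as far as the arm can. A call with a gripper value outside its range is refused whole. OPENING is the opening, from 0 (shut) to 1 (fully open), set as the call begins (- or left out, the last holds). The fingers move at their own pace and stop on an object; FORCE is the grip in N (left out, the last holds). Time passes only in rows, so rows that do not move let the fingers close. It gives the time, the measured TCP pose, the force, the opening and the grip force at its end, in the units of the state.
- sense(): the state, without advancing time (a new reading comes with each control period).
- eyes.snapshot(name): name is "scene" or "top"; returns the picture (480x640x3 uint8, red, green, blue); there is no depth.
- eyes.camera_params(name): a dict with "fx", "fy", "cx", "cy" (pixels), "rvec" (rotation vector, rad) and "tvec" (3), from world to camera coordinates, as OpenCV has them. Camera axes: x right, y down, z forward; pixel columns grow to the right and rows downward; lengths in m; the calibration is good to about 2 mm. A picture is of the moment at which its call begins. camera_params takes no time and is no camera call.
- workorder.sign_off(): hands the job in; it is judged then, once.
The state is a dict: "t": time; "q": joint angles; "qd": joint speeds; "tau": joint torques, N m; "tcp_pos": TCP position; "tool_rot": TCP orientation; "force": force on the tool from outside, world axes, zero at the start; "ft_torque": the same for the moment, N m; "finger_gap": opening from 0.0 (shut) to 1.0 (fully open); "gripper_force": force on a finger pad.
Only numpy, scipy, OpenCV 4.12 (cv2) and the standard library are available. Lean on these libraries where they do the work, as an engineer would, in place of code of your own. Each camera call takes 0.05 s, during which the arm holds its last target. There are 200 camera calls.

## Working session

There is one attempt and no reset: what is moved stays moved. The work goes in short steps, Python scripts to look and compute and a shell command to move; the robot and the scene stay as the last step left them, time stands still between calls to the robot, and variables do not carry over. Pictures are saved under pics/ and viewed, at most 10 in all, crops included, and the job is handed in when it is done.

```bash
mkdir -p pics; ls
python3 - <<'E'
from station import sense, eyes, manip
import cv2
for n in("scene","top"):
    im=eyes.snapshot(n); cv2.imwrite(f"pics/{n}0.png",im[...,::-1]); print(n,eyes.camera_params(n))
s=sense(); print(s['t'],s['tcp_pos'],s['tool_rot'],s['finger_gap'],manip.tips_ahead)
E
```

```text
pics
scene {'fx': 497.1314981260559, 'fy': 497.1314981260559, 'cx': 312.542559308057, 'cy': 241.41990212441624, 'rvec': array([ 2.51764486,  0.70432562, -0.19825045]), 'tvec': array([-0.42201811, -0.18556729,  1.23301552])}
top {'fx': 523.2760663567708, 'fy': 523.2760663567708, 'cx': 317.19953620638876, 'cy': 244.7780589659318, 'rvec': array([ 2.14957676, -2.19295553,  0.09565002]), 'tvec': array([0.00818141, 0.5142614 , 1.33303136])}
0.1 [ 0.19584034 -0.59298679  0.30301185] [ 9.87321761e-01  1.58728496e-01  1.66228347e-05 -1.00217100e-03] 1.000236136176503 0.0726
```

View pics/scene0.png

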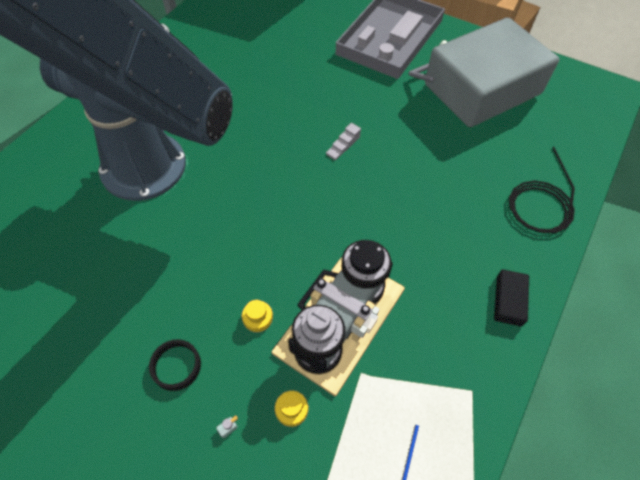

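View pics/top0.png

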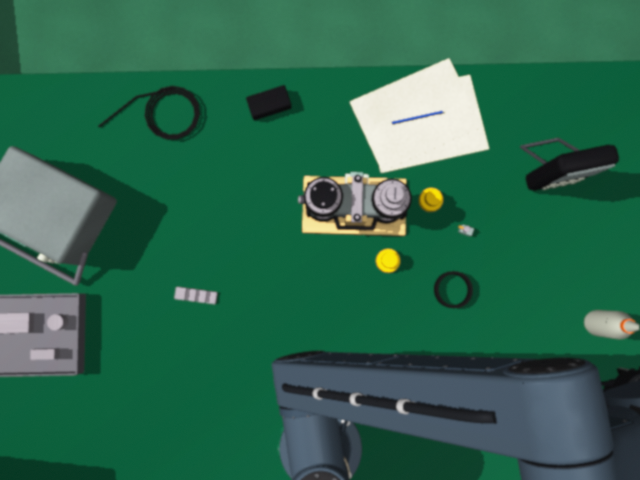

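The pictures show these candidates (scene / top pixels):
- Steel cap on the wheel: (320,322) / (393,196). I choose this one, because it is steel, has a slot and sits on the scanner.
- Flat black rear cover: (367,255) / (324,197).
- Yellow look-alikes: (257,315) and (291,408) / (431,199) and (388,261).

Next is the close crop to check it.

```bash
cat > h.py <<'E'
import cv2,numpy as np
from station import eyes
def ray(n,uv):
    c=eyes.camera_params(n);R=cv2.Rodrigues(np.array(c['rvec']))[0];t=np.array(c['tvec'])
    d=R.T@np.array([(uv[0]-c['cx'])/c['fx'],(uv[1]-c['cy'])/c['fy'],1]);return -R.T@t,d
def plane(n,uv,z):
    o,d=ray(n,uv);return o+d*(z-o[2])/d[2]
def two(a,b):
    (o1,d1),(o2,d2)=ray("scene",a),ray("top",b)
    s=np.linalg.lstsq(np.c_[d1,-d2],o2-o1,rcond=None)[0];p,q=o1+d1*s[0],o2+d2*s[1]
    return (p+q)/2,np.linalg.norm(p-q)
E
python3 - <<'E'
import cv2,numpy as np
from h import *
a=cv2.imread('pics/scene0.png')[290:370,280:360];b=cv2.imread('pics/top0.png')[160:240,353:433]
im=cv2.resize(np.hstack([a,b]),None,fx=5,fy=5,interpolation=cv2.INTER_CUBIC);cv2.imwrite('pics/crop0.png',im)
print(plane("scene",(320,319),.185),plane("top",(393,196),.185),two((320,319),(393,196)))
print(plane("scene",(367,252),.157),plane("top",(324,197),.157))
E
```

```text
[ 0.62023584 -0.18321958  0.185     ] [ 0.60851327 -0.17944546  0.185     ] (array([ 0.61429891, -0.17968522,  0.16883633]), np.float64(0.006969418154222621))
[ 0.62123812 -0.01374552  0.157     ] [ 0.61469297 -0.02089682  0.157     ]
```

View pics/crop0.png

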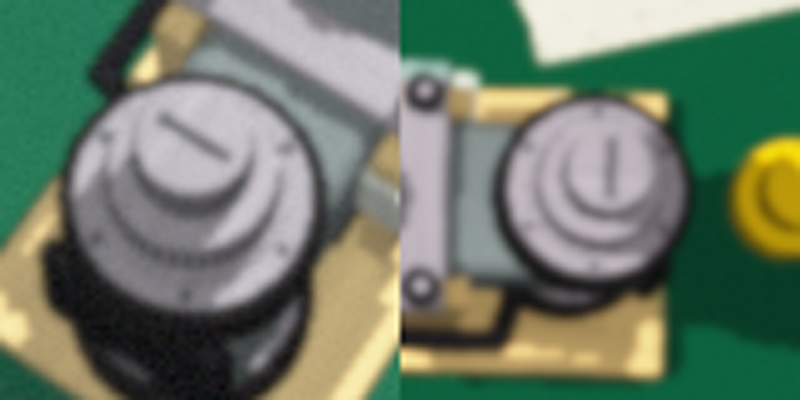

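The crop shows the steel cap on its wheel, with the dark slot centred near scene (318.4,317.4) and top (395,193.2). This is the right part, so I'll compute the approach.

Run:
```python
from h import *
from station import sense
from scipy.spatial.transform import Rotation as R
a,b=(318.4,317.4),(394.9,193.1)
print(plane("scene",a,.185),plane("top",b,.185),two(a,b))
p,q=plane("top",(353+213/5,160+28),.185),plane("top",(353+209/5,160+39),.185);print(p-q)
p,q=plane("scene",(280+32,290+118/5),.185),plane("scene",(280+228/5,290+32),.185);print(p-q)
c=(plane("scene",a,.185)+plane("top",b,.185))/2
s=sense();r=R.from_quat(s['tool_rot']);print(r.as_matrix().round(3));print(c,s['tcp_pos'],'tool-frame cm',r.inv().apply(c+[0,0,.12]-s['tcp_pos'])*100)
```

```text
[ 0.61649733 -0.18216084  0.185     ] [ 0.61518646 -0.18404134  0.185     ] (array([ 0.61586148, -0.1832244 ,  0.18603214]), np.float64(0.0021878249463942725))
[ 0.02562837 -0.00270143  0.        ]
[-0.02705183  0.00107035  0.        ]
[[ 0.95   0.313 -0.   ]
 [ 0.313 -0.95   0.002]
 [ 0.    -0.002 -1.   ]]
[ 0.61584189 -0.18310109  0.185     ] [ 0.19584034 -0.59298679  0.30301185] tool-frame cm [ 52.73099567 -25.75928507  -0.12946882]
```

The slot axis triangulates to (0.616, -0.183, 0.186), which matches the expected 0.185 height. I'll move above it.

```bash
python3 -m inch '[{"dx":3,"dy":-1.5},{"dx":5.3,"dy":-2.6},{"dx":5.6,"dy":-2.7},{"dx":5.6,"dy":-2.7},{"dx":5.6,"dy":-2.7},{"dx":5.6,"dy":-2.7},{"dx":5.6,"dy":-2.7},{"dx":5.6,"dy":-2.7},{"dx":5.6,"dy":-2.7},{"dx":5.2,"dy":-2.8}]' 1 60
python3 -m inch '[{"wz":-5},{"wz":-10},{"wz":-10},{"wz":-10},{"wz":-10},{"wz":-10},{},{}]'
cat > go.py <<'E'
from station import sense
from scipy.spatial.transform import Rotation as R
import sys,numpy as np
s=sense();r=R.from_quat(s['tool_rot']);t=np.array([float(v) for v in sys.argv[1:4]])
print('t',s['t'],'cm',(r.inv().apply(t-s['tcp_pos'])*100).round(2),'q',s['q'].round(3),'z',r.as_matrix()[:,2].round(4),'yaw',np.degrees(np.arctan2(*r.as_matrix()[1::-1,0])).round(1),'F',np.round(s['force'],1),np.round(s['ft_torque'],2),s['finger_gap'],s['gripper_force'])
E
python3 go.py .616 -.183 .235
```

```text
t 0.1 cm [ 52.75 -25.75   6.87] q [-1.431  0.528  1.434 -0.     1.181 -0.179] z [-3.e-04  2.e-03 -1.e+00] yaw 18.3 F [ 0.   0.  -0.4] [0.01 0.01 0.05] 1.000236136176503 0.0invalid input at $[0]: expected keys dx, dy, dz, wx, wy, wz
invalid input at $[0]: expected keys dx, dy, dz, wx, wy, wz
```

```bash
python3 -m inch '[{"dx":3,"dy":-1.5,"dz":0,"wx":0,"wy":0,"wz":0},{"dx":5.3,"dy":-2.6,"dz":0,"wx":0,"wy":0,"wz":0},{"dx":5.6,"dy":-2.7,"dz":0,"wx":0,"wy":0,"wz":0},{"dx":5.6,"dy":-2.7,"dz":0,"wx":0,"wy":0,"wz":0},{"dx":5.6,"dy":-2.7,"dz":0,"wx":0,"wy":0,"wz":0},{"dx":5.6,"dy":-2.7,"dz":0,"wx":0,"wy":0,"wz":0},{"dx":5.6,"dy":-2.7,"dz":0,"wx":0,"wy":0,"wz":0},{"dx":5.6,"dy":-2.7,"dz":0,"wx":0,"wy":0,"wz":0},{"dx":5.6,"dy":-2.7,"dz":0,"wx":0,"wy":0,"wz":0},{"dx":5.2,"dy":-2.8,"dz":0,"wx":0,"wy":0,"wz":0}]' 1 60
python3 -m inch '[{"dx":0,"dy":0,"dz":0,"wx":0,"wy":0,"wz":-5},{"dx":0,"dy":0,"dz":0,"wx":0,"wy":0,"wz":-10},{"dx":0,"dy":0,"dz":0,"wx":0,"wy":0,"wz":-10},{"dx":0,"dy":0,"dz":0,"wx":0,"wy":0,"wz":-10},{"dx":0,"dy":0,"dz":0,"wx":0,"wy":0,"wz":-10},{"dx":0,"dy":0,"dz":0,"wx":0,"wy":0,"wz":-10},{"dx":0,"dy":0,"dz":0,"wx":0,"wy":0,"wz":0},{"dx":0,"dy":0,"dz":0,"wx":0,"wy":0,"wz":0}]'
python3 go.py .616 -.183 .235
```

```text
t: 1.35
tcp_pos: [0.6167, -0.1816, 0.3034]
tool_rot: [0.987, 0.159, -0.0, -0.0]
force: [0.1, -1.0, -0.3]
finger_gap: 1.0
gripper_force: 0.0
t: 2.35
tcp_pos: [0.6154, -0.1832, 0.3036]
tool_rot: [0.803, 0.596, -0.0, -0.0]
force: [0.0, 0.3, 0.1]
finger_gap: 0.998
gripper_force: 0.0
t 2.35 cm [0.04 0.06 6.86] q [-0.463  0.551  1.387  0.     1.204 -0.169] z [-6.e-04  3.e-04 -1.e+00] yaw 73.1 F [0.  0.3 0.1] [ 0.05 -0.06 -0.06] 0.998367360360784 0.0
```

```bash
python3 -m inch '[{"dx":0.05,"dy":0.05,"dz":1.5,"wx":0,"wy":0,"wz":0},{"dx":0,"dy":0,"dz":2,"wx":0,"wy":0,"wz":0},{"dx":0,"dy":0,"dz":1.5,"wx":0,"wy":0,"wz":0},{"dx":0,"dy":0,"dz":1.2,"wx":0,"wy":0,"wz":0},{"dx":0,"dy":0,"dz":0.7,"wx":0,"wy":0,"wz":0},{"dx":0,"dy":0,"dz":0,"wx":0,"wy":0,"wz":0}]'
python3 go.py .616 -.183 .235
python3 - <<'E'
import cv2,numpy as np
from h import *
o=[]
for n,(x,y) in (("scene",(270,250)),("top",(343,130))):
    o.append(cv2.resize(eyes.snapshot(n)[y:y+120,x:x+100,::-1],None,fx=4,fy=4,interpolation=cv2.INTER_CUBIC))
cv2.imwrite('pics/pre.png',np.hstack(o))
E
```

```text
t: 3.1
tcp_pos: [0.616, -0.1829, 0.2344]
tool_rot: [0.803, 0.597, -0.0, -0.0]
force: [0.7, 0.1, -0.7]
finger_gap: 0.997
gripper_force: 0.0
t 3.1 cm [-0.01  0.   -0.06] q [-0.462  0.631  1.449 -0.     1.062 -0.17 ] z [-8.e-04  4.e-04 -1.e+00] yaw 73.3 F [ 0.7  0.1 -0.7] [-0.09 -0.06  0.  ] 0.9970514205974048 0.0
```

View pics/pre.png

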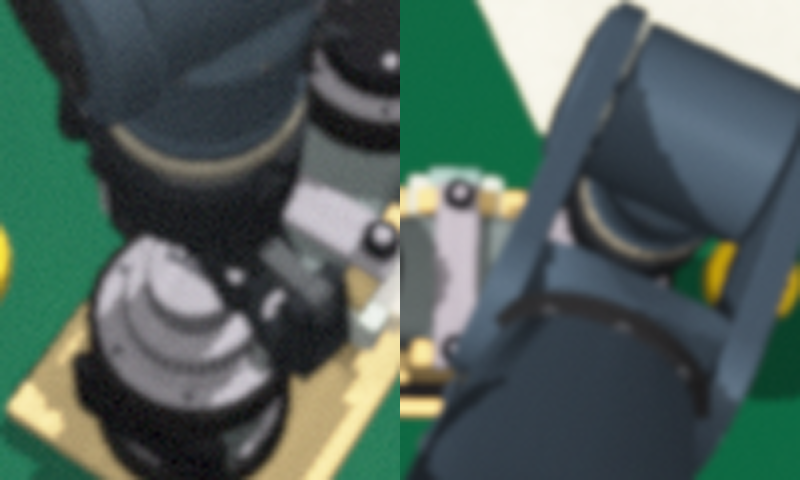

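The crop shows the open fingers straddling the grip, with no contact (force about 0). I'll close with 70 N.

```bash
python3 -m inch '[{"dx":0,"dy":0,"dz":0,"wx":0,"wy":0,"wz":0},{"dx":0,"dy":0,"dz":0,"wx":0,"wy":0,"wz":0},{"dx":0,"dy":0,"dz":0,"wx":0,"wy":0,"wz":0},{"dx":0,"dy":0,"dz":0,"wx":0,"wy":0,"wz":0},{"dx":0,"dy":0,"dz":0,"wx":0,"wy":0,"wz":0},{"dx":0,"dy":0,"dz":0,"wx":0,"wy":0,"wz":0}]' 0 70
python3 go.py .616 -.183 .235
```

```text
t: 3.95
tcp_pos: [0.6164, -0.1831, 0.2357]
tool_rot: [0.802, 0.597, 0.0, 0.001]
force: [-0.1, 0.2, 5.3]
finger_gap: 0.448
gripper_force: 71.0
t 3.95 cm [-0.   -0.04  0.07] q [-0.462  0.629  1.448 -0.     1.063 -0.17 ] z [ 1.1e-03 -6.0e-04 -1.0e+00] yaw 73.3 F [-0.1  0.2  5.3] [ 0.06  0.19 -0.01] 0.447955621085462 71.04562997817993
```

Gripped, with about 40 mm between the pads and a light touch on the skirt. I'll ease up 1.3 mm and try counter-clockwise from above (wz negative).

```bash
python3 -m inch '[{"dx":0,"dy":0,"dz":-0.13,"wx":0,"wy":0,"wz":0},{"dx":0,"dy":0,"dz":0,"wx":0,"wy":0,"wz":0}]'; python3 go.py .616 -.183 .235
python3 -m inch '[{"dx":0,"dy":0,"dz":0,"wx":0,"wy":0,"wz":-2},{"dx":0,"dy":0,"dz":0,"wx":0,"wy":0,"wz":-3},{"dx":0,"dy":0,"dz":0,"wx":0,"wy":0,"wz":-3},{"dx":0,"dy":0,"dz":0,"wx":0,"wy":0,"wz":-3}]'
python3 go.py .616 -.183 .235
```

```text
t: 4.2
tcp_pos: [0.616, -0.1829, 0.2358]
tool_rot: [0.802, 0.597, -0.0, -0.0]
force: [-0.5, 0.1, 0.7]
finger_gap: 0.441
gripper_force: 70.6
t 4.2 cm [-0.01  0.    0.08] q [-0.462  0.629  1.448  0.     1.065 -0.17 ] z [-5.e-04  3.e-04 -1.e+00] yaw 73.3 F [-0.5  0.1  0.7] [-0.03 -0.09  0.08] 0.4408049858776103 70.60983180999756
t: 4.7
tcp_pos: [0.6156, -0.1821, 0.2358]
tool_rot: [0.743, 0.67, 0.001, -0.002]
force: [-0.9, 1.0, 1.3]
finger_gap: 0.443
gripper_force: 70.9
t 4.7 cm [-0.08  0.04  0.08] q [-0.463  0.629  1.449  0.004  1.067 -0.361] z [-9.0e-04  4.1e-03 -1.0e+00] yaw 84.1 F [-0.9  1.   1.3] [ 0.43  0.01 -1.5 ] 0.4433633452335312 70.91671943664551
```

Moment of -1.5 N m, so this way is stopped. Now the other way, clockwise from above.

```bash
python3 -m inch '[{"dx":0,"dy":0,"dz":0,"wx":0,"wy":0,"wz":3},{"dx":0,"dy":0,"dz":0,"wx":0,"wy":0,"wz":5},{"dx":0,"dy":0,"dz":0,"wx":0,"wy":0,"wz":5},{"dx":0,"dy":0,"dz":0,"wx":0,"wy":0,"wz":5}]'
python3 go.py .616 -.183 .235
```

```text
t: 5.2
tcp_pos: [0.6153, -0.1819, 0.2359]
tool_rot: [0.838, 0.546, -0.0, -0.002]
force: [-1.4, 2.0, 2.6]
finger_gap: 0.445
gripper_force: 70.9
t 5.2 cm [-0.07  0.1   0.09] q [-4.620e-01  6.280e-01  1.449e+00  1.000e-03  1.067e+00 -4.700e-02] z [-0.0024  0.0026 -1.    ] yaw 66.2 F [-1.4  2.   2.6] [0.48 0.1  0.1 ] 0.4446486293364062 70.93859910964966
```

It runs freely (0.1 N m). I'll continue another 48°.

```bash
python3 -m inch '[{"dx":0,"dy":0,"dz":0,"wx":0,"wy":0,"wz":6},{"dx":0,"dy":0,"dz":0,"wx":0,"wy":0,"wz":6},{"dx":0,"dy":0,"dz":0,"wx":0,"wy":0,"wz":6},{"dx":0,"dy":0,"dz":0,"wx":0,"wy":0,"wz":6},{"dx":0,"dy":0,"dz":0,"wx":0,"wy":0,"wz":6},{"dx":0,"dy":0,"dz":0,"wx":0,"wy":0,"wz":6},{"dx":0,"dy":0,"dz":0,"wx":0,"wy":0,"wz":6},{"dx":0,"dy":0,"dz":0,"wx":0,"wy":0,"wz":6},{"dx":0,"dy":0,"dz":0,"wx":0,"wy":0,"wz":0}]'
python3 go.py .616 -.183 .235
```

```text
t: 6.32
tcp_pos: [0.6164, -0.1829, 0.236]
tool_rot: [0.987, 0.16, 0.0, -0.0]
force: [1.9, -0.3, -0.2]
finger_gap: 0.444
gripper_force: 70.9
t 6.325 cm [-0.04  0.    0.1 ] q [-4.620e-01  6.290e-01  1.448e+00  1.000e-03  1.064e+00  7.880e-01] z [ 7.e-04  3.e-04 -1.e+00] yaw 18.4 F [ 1.9 -0.3 -0.2] [ 0.1  -0.34 -0.01] 0.44395756120525975 70.86342930793762
```

Torque is about zero and the turn is about 66°. Now a gentle trial lift.

```bash
python3 -m inch '[{"dx":0,"dy":0,"dz":-0.1,"wx":0,"wy":0,"wz":0},{"dx":0,"dy":0,"dz":-0.2,"wx":0,"wy":0,"wz":0},{"dx":0,"dy":0,"dz":-0.2,"wx":0,"wy":0,"wz":0},{"dx":0,"dy":0,"dz":0,"wx":0,"wy":0,"wz":0}]'
python3 go.py .616 -.183 .336
```

```text
t: 6.82
tcp_pos: [0.6163, -0.1829, 0.2413]
tool_rot: [0.987, 0.159, 0.0, -0.0]
force: [3.4, 1.5, -4.9]
finger_gap: 0.443
gripper_force: 70.7
t 6.825 cm [-0.03  0.   -9.47] q [-0.462  0.622  1.444  0.     1.075  0.789] z [ 4.e-04  1.e-04 -1.e+00] yaw 18.3 F [ 3.4  1.5 -4.9] [ 0.08 -0.63  0.02] 0.4434265853236969 70.69371700286865
```

```bash
python3 -m inch '[{"dx":0,"dy":0,"dz":-0.5,"wx":0,"wy":0,"wz":0},{"dx":0,"dy":0,"dz":-0.5,"wx":0,"wy":0,"wz":0},{"dx":0,"dy":0,"dz":-1,"wx":0,"wy":0,"wz":0},{"dx":0,"dy":0,"dz":-1.5,"wx":0,"wy":0,"wz":0},{"dx":0,"dy":0,"dz":-2,"wx":0,"wy":0,"wz":0},{"dx":0,"dy":0,"dz":-2,"wx":0,"wy":0,"wz":0},{"dx":0,"dy":0,"dz":-1.3,"wx":0,"wy":0,"wz":0},{"dx":0,"dy":0,"dz":-0.7,"wx":0,"wy":0,"wz":0},{"dx":0,"dy":0,"dz":0,"wx":0,"wy":0,"wz":0},{"dx":0,"dy":0,"dz":0,"wx":0,"wy":0,"wz":0}]'
python3 go.py .616 -.183 .336
python3 - <<'E'
import cv2,numpy as np
from h import *
o=[]
for n,(x,y) in (("scene",(240,210)),("top",(313,110))):
    o.append(cv2.resize(eyes.snapshot(n)[y:y+200,x:x+130,::-1],None,fx=3,fy=3,interpolation=cv2.INTER_CUBIC))
cv2.imwrite('pics/post.png',np.hstack(o))
E
```

```text
t: 8.07
tcp_pos: [0.6157, -0.1828, 0.3353]
tool_rot: [0.987, 0.159, -0.001, -0.001]
force: [-0.7, -0.2, -3.5]
finger_gap: 0.446
gripper_force: 70.9
t 8.075 cm [ 0.02  0.03 -0.07] q [-0.462  0.521  1.35  -0.     1.273  0.79 ] z [-1.7e-03  8.0e-04 -1.0e+00] yaw 18.3 F [-0.7 -0.2 -3.5] [ 0.01 -0.    0.01] 0.4460185064737022 70.91060400009155
```

View pics/post.png

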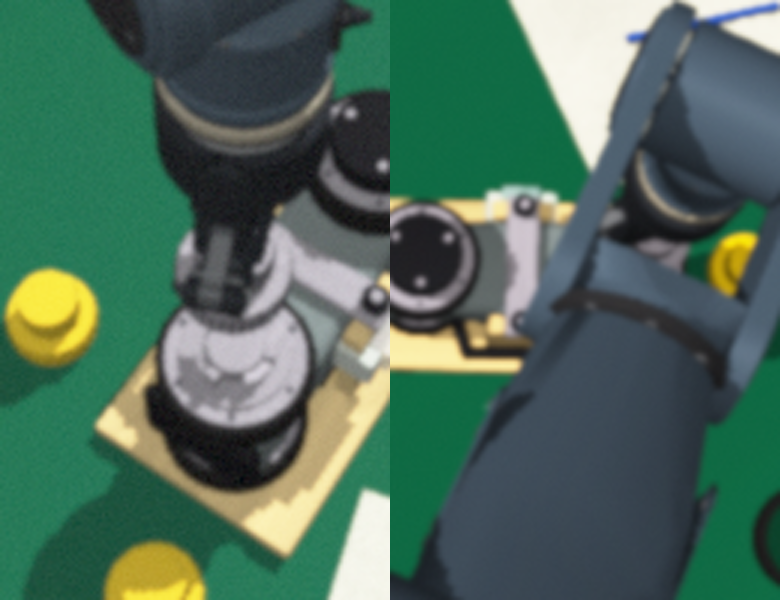

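The picture shows the cap in the fingers at crop (235,270), with the bare hub and thread neck exposed below at crop (237,355). The measured load is 3.5 N, which fits the cap's weight. I'll settle briefly and hand in.

```bash
python3 -m inch '[{"dx":0,"dy":0,"dz":0,"wx":0,"wy":0,"wz":0},{"dx":0,"dy":0,"dz":0,"wx":0,"wy":0,"wz":0},{"dx":0,"dy":0,"dz":0,"wx":0,"wy":0,"wz":0},{"dx":0,"dy":0,"dz":0,"wx":0,"wy":0,"wz":0}]'; python3 -c "
from station import workorder;print(workorder.sign_off())"
```

```text
t: 8.68
tcp_pos: [0.6161, -0.183, 0.3362]
tool_rot: [0.987, 0.159, 0.0, 0.0]
force: [0.1, 0.2, -3.7]
finger_gap: 0.448
gripper_force: 70.9
the job is handed in; nothing more can be done
None
```

The steel hub cap came off clockwise from above, after counter-clockwise hit the stop; it was handed in at 8.7 s, held upright and still about 10 cm above its bare hub, and I moved nothing else on the bench.

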